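# Load the border-tile mould into the screw press

## Task

Take the long narrow plaster mould (the one holding the clay blank) off the ware board, set it on the press bed at the mouth of the guides with its bevelled end leading, and push it in under the raised platen, past the sprung rollers, until it is fully home against the end stop. Plaster chips easily: push gently, do not tip, drop or ram it, and leave everything else on the table where it is.

Things in the scene. Friction and masses are not known exactly. Their poses are not given: they have to be found in the camera images.
- mould_centre (a point): Centre (half-way up) of the long narrow white plaster mould, a loose block 130 (x) x 60 (y) x 42 mm (z), 0.3 to 0.55 kg, a grey clay blank set in its top. +x: leading end, its two upright corners bevelled 12 mm long by 6 mm deep; the other end is a plain square face, to be pushed on. Starts flat on the ware board, leading end within about 35 degrees of straight away from the robot.
- mould_nose (a point): Middle of the leading (bevelled) end face of the long mould, half-way up: 65 mm from mould_centre along the mould's +x; same axes. When fully home it touches the end stop, 65 mm beyond nest.
- nest (a point): Where the mould's centre belongs when fully home in the screw press; 21 mm above the press bed, mould +x along nest +x. +x points into the press (the pushing direction), y to the left of that, z up. Home, the mould's square end is at x = -65 mm, level with the platen's front edge, so an upright gripper strikes the platen before the mould is home: lean the tool back towards the robot.
- guide_mouth (a point): On the press bed's top, on the centre line at the mouth of the guides, 95 mm in front of nest; same axes. Bars 22 mm high, 14 mm thick: inner faces converge from 58 mm either side here to 31.5 mm either side 90 mm farther in, then run parallel to the end stop (160 mm in). The bed's top is 45 mm above the table, 200 mm wide, and reaches 85 mm out in front of this point (to nest x = -180 mm). Lowered onto the bed, the mould's nose must come down in front of the platen's edge.
- rollers (a point): Mid-way between two sprung upright steel rollers, 16 mm thick, one in each guide bar, 30 mm beyond nest, 11 mm above the bed. They stand 3 mm in from the bars' faces; the mould's bevel spreads them (about 6 N each), so the push stiffens to some 10 to 16 N between about 35 and 22 mm before home, then eases until the end stop, where it goes solid.
- end_stop: The end stop: an aluminium bar 14 x 90 x 22 mm across the far end of the guides, screwed to the press bed. Origin: middle of the lower edge of the face that the mould's nose meets, 65 mm beyond nest, on the bed; axes as nest.
- platen_edge (a point): Middle of the lower front edge of the raised platen, 62 mm above the bed (20 mm over the mould's top), at nest x = -63 mm. The platen is 200 mm wide, 22 mm thick, 128 mm deep. Above it are the screw, a crosshead of the same plan (from 135 to 175 mm above this edge) and a T-bar (248 mm above it, 280 mm long, over nest). Four 22 mm pillars at nest x = -45 and +50, y = +-82 mm.
- press: The four-pillar bench screw press, grey and steel, fixed and heavy, about 290 x 205 mm and 365 mm high. Origin on the table straight below nest; x and y axes as nest.
- board_centre (a point): Centre of the top of the plywood ware board, 18 mm above the table, 240 mm (x) by 380 mm (y), fixed. The long narrow mould lies at about y = +95 or -95 mm on it and the square mould at the other place.
- square_mould: Bystander: empty square plaster mould with a sunburst, 110 x 110 x 34 mm, on the ware board beside the other. Origin: centre of its underside.
- jar: Bystander: white lidded jar, 72 mm wide, 85 mm high. Origin: centre of its underside.
- beaker: Bystander: bisque beaker, 72 mm wide, 85 mm high. Origin: centre of its underside.
- bowl: Bystander: bisque bowl, 116 mm wide, 45 mm high. Origin: centre of its underside.
- spatula: Bystander: wooden-handled spatula lying flat, 190 mm long.
- brush: Bystander: brush lying flat, 180 mm long.
- pliers: Bystander: side cutters with blue grips lying flat, 155 mm long.

How it is judged:
By the outcome, as a careful person would: the job done as asked, in the order asked, and still so for the second after the job is handed in, with the robot touching nothing.
It also fails if it takes over 54 s, if anything falls off the work surface, if the arm or the gripper's body presses on something with over 40 N, if the wrist force passes 120 N, or if a joint passes its speed limit or range.

## Robot

A 7-joint arm with a two-finger parallel gripper is mounted at the origin on the work surface. World frame = base frame: x ahead of the robot, y to its left, z up, the work surface at z = 0. Lengths are in m, angles in rad, forces in N, time in s.
With the tool pointing down it reaches from about 0.425 to 0.825 m from the base axis. Payload 3.6 kg.
Tool frame: the origin (TCP) lies on the mounting face of the last link; the fingertips stand env.tip_reach ahead of it and the grasp point (between the pads) lies 167 mm ahead of it (env.tip_reach is the distance from the TCP to the fingertips, in m); z points along the fingers, y is the line along which they close (so a half turn about z gives the same grasp; the last joint's range is limited). The gripper opens to 93 mm and grips with 3 to 60 N. Pads are 15 mm wide; open, the fingers measure 128 mm over their backs; the gripper's body (75 mm by 188 mm) begins 65 mm behind the grasp point.
Start: joints at [-1.331, 0.615, -0.013, 1.423, 0.008, 1.103, -0.04], TCP at [0.171, 0.627, 0.405] pointing down, gripper open.
Joint ranges: [-3.12, 3.12], [-0.3, 2.06], [-1.34, 1.32], [0.26, 2.42], [-1.36, 4.5], [0.01, 1.98], [-2.84, 2.84]. Speed limits (rad/s): [2.79, 2.79, 3.14, 3.14, 3.14, 3.14, 3.14].

## Interface

Orientations are given as a rotation vector (axis times angle).
In Python, from bench import monitor, cams, workorder, env gives the robot as it stands.
- The arm moves only by the tool jog_arm, never from a script. Its argument "targets" is a list of rows, each an object of numbers: "tx", "ty", "tz": the shift along the tool's x, y, z as a fraction of full scale; "wx", "wy", "wz": the turn, a rotation vector about the tool's x, y, z as a fraction of full scale. A call has exactly 8 rows; each row shifts and turns the commanded pose from where the row before left it, along the tool's axes as they then stand; what a row does not reach is not made up. Full scale, the value 1, is 0.25 m for a shift and 360 degrees for a turn. A row lasts 1/12 s, in which the tool goes at most 41.7 mm and 7.16 degrees, less where a joint would pass 70% of its speed; a pose out of reach is approached as far as the arm can. A call with a number of a shift or a turn outside -1 to 1 is refused whole. A call with a gripper value outside its range is refused whole. "fingers" is the gripper's target within -1 to 1 (shut at 1, half-way at 0, fully open at -1), set as the call begins (left out, the last holds). The fingers move at their own pace and stop on an object; "grip_force" is the grip in N (left out, the last holds). Time passes only in rows, so rows that do not move let the fingers close, or fill a call up. It gives the time, the measured TCP pose, the force, the opening and the grip force at its end, in the units of the state.
- monitor.observe(): the state, without advancing time (a new reading comes with each control period).
- cams.get_image(name): name is "side" or "top" or "wrist"; returns a dict with "img" (420x560x3 uint8, blue, green, red), "range_z" (420x560 float32, m along the optical axis (not along the pixel's ray), 0 where there is no reading), "vertical_fov" (degrees; the focal length in pixels is half the picture's height over the tangent of half this angle, whatever the lens; pixels are square), "cx", "cy" (the principal point, pixels), "R" (3x3) and "t" (3): a world point X has camera coordinates R X + t. Camera axes: x right, y down, z forward; pixel columns grow to the right and rows downward; lengths in m; the calibration is good to about 2 mm. A picture is of the moment at which its call begins.
- workorder.finish_job(): hands the job in; it is judged then, once.
The state is a dict: "time_s": time; "q": joint angles; "joint_velocities": joint speeds; "joint_efforts": joint torques, N m; "tool_pos": TCP position; "orientation": TCP orientation; "force": force on the tool from outside, world axes, zero at the start; "moment": the same for the moment, N m; "width": finger opening in m; "grip_force": force on a finger pad.
Only numpy, scipy, OpenCV 4.12 (cv2) and the standard library are available. Lean on these libraries where they do the work, as an engineer would, in place of code of your own. Each camera call takes 0.05 s, during which the arm holds its last target. There are 200 camera calls.

## Working session

There is one attempt and no reset: what is moved stays moved. The work goes in short steps, Python scripts to look and compute and a tool call to move; the robot and the scene stay as the last step left them, time stands still between calls to the robot, and variables do not carry over. Pictures are saved under pics/ and viewed, at most 10 in all, crops included, and the job is handed in when it is done.

Besides the shell and the picture viewer there is one more tool, called after "Request:" by a JSON object that holds its "fn" and its "kwargs". jog_arm: Moves the arm, as the interface text tells. Shift numbers are shares of 0.25 m and turn numbers shares of 360 degrees, none past 1 either way. Its arguments: {"type":"object","properties":{"targets":{"type":"array"},"fingers":{"type":"number"},"grip_force":{"type":"number"}},"required":["targets"]}

```bash
ls; mkdir -p pics
cat > h.py <<'E'
import numpy as np, cv2
from bench import monitor, cams, workorder, env
from scipy.spatial.transform import Rotation as Rn
def cam(n):
    d=cams.get_image(n); d['f']=210/np.tan(np.radians(d['vertical_fov'])/2); return d
def cloud(d):
    z=d['range_z'];v,u=np.mgrid[:420,:560]
    P=np.stack([(u-d['cx'])/d['f']*z,(v-d['cy'])/d['f']*z,z],-1)
    return (P-d['t'])@d['R']   # world
E
python3 - <<'E'
from h import *
s=monitor.observe(); print(s, env.tip_reach)
for n in ('top','side'):
    d=cam(n); cv2.imwrite(f'pics/{n}0.png',d['img']); np.savez(f'{n}0.npz',**d)
    print(n,d['f'],d['cx'],d['cy'],d['R'].round(3).tolist(),d['t'], (d['range_z']>0).mean())
E
```

```text
pics
{'time_s': 0.0, 'q': array([-1.33152752,  0.61590724, -0.01261971,  1.42484999,  0.00812313,
        1.10341425, -0.04038942]), 'joint_velocities': array([ 9.96581807e-04,  2.03080212e-04,  1.26150992e-03,  1.20206193e-03,
       -1.13463210e-03,  1.96793914e-05, -7.29405110e-04]), 'joint_efforts': array([ 9.97914481e-05, -4.58941340e+01,  2.09073373e-01, -1.65745372e+01,
       -6.10606279e-02,  2.03647016e-02,  2.40715299e-04]), 'tool_pos': array([0.17062848, 0.62688709, 0.40360456]), 'orientation': array([-0.4160636 , -3.11363385,  0.00394642]), 'force': array([-0.08423046,  0.34578301, -0.18498803]), 'moment': array([ 0.03333483, -0.00745338,  0.02545559]), 'grip_force': 0.0, 'width': 0.09320424340943619} 0.1861
top 500.9421434620971 284.8740758645527 205.73818184429908 [[-0.019, -1.0, -0.011], [-0.996, 0.02, -0.088], [0.089, 0.009, -0.996]] [0.00286601 0.54551775 1.62850824] 0.9957993197278912
side 523.056170437072 273.75703119746146 213.3362569930764 [[0.514, 0.858, -0.004], [0.739, -0.446, -0.505], [-0.435, 0.257, -0.863]] [-0.2497133  -0.38588162  1.83490696] 0.9959821428571428
```

View pics/top0.png

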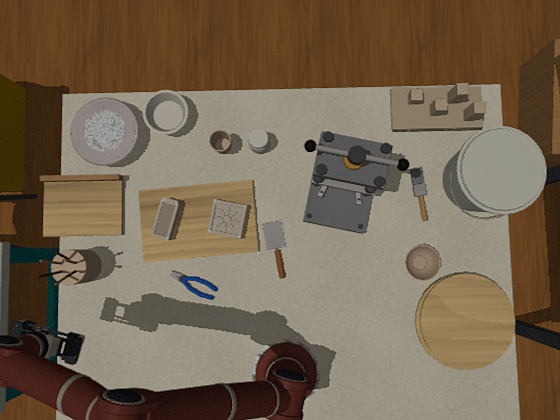

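View pics/side0.png

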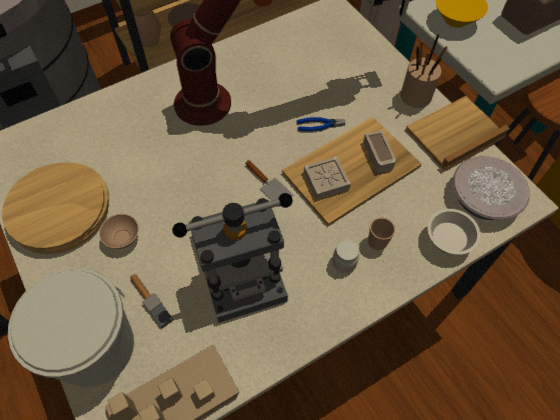

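The top view shows the long mould at about (167,218), the square mould at (228,218), and the press at (345,180) with its bed front near (335,220). The side view shows nothing between the mould and the press except the spatula.

```bash
cat > m.py <<'E'
from h import *
d=dict(np.load('top0.npz')); W=cloud(d)
def rect(m):
    P=W[m][:,:2].astype(np.float32); r=cv2.minAreaRect(P*1000); return len(P),r,cv2.boxPoints(r).round(0).tolist(),W[m].mean(0)
def comp(lo,hi,u0,u1,v0,v1):
    m=np.zeros((420,560),np.uint8); Z=W[...,2]; m[v0:v1,u0:u1]=((Z>lo)&(Z<hi))[v0:v1,u0:u1]
    n,l,st,_=cv2.connectedComponentsWithStats(m); k=1+np.argmax(st[1:,4]); return l==k
print('mould',rect(comp(.045,.08,145,190,190,245)))
print('sq',rect(comp(.040,.08,200,255,190,245)))
print('board',rect(comp(.010,.03,130,265,170,270)))
print('bed',rect(comp(.035,.053,295,400,120,240)))
print('cross',rect(comp(.26,.30,295,420,120,240)))
print('tbar',rect(comp(.33,.37,295,420,120,240)))
m=comp(.058,.085,310,375,170,215);print('bars',rect(m))
for v in range(176,236,3): print(v,(W[v,300:380:3,2]*1000).round(0).astype(int).tolist())
s=d['img'][100:260,270:430]; cv2.imwrite('pics/c.png',cv2.resize(s,None,fx=3.7,fy=3.7,interpolation=cv2.INTER_CUBIC))
E
python3 m.py
```

```text
mould (785, ((511.31640625, 382.7066345214844), (63.759544372558594, 129.1995849609375), 74.69847869873047), [[441.0, 369.0], [565.0, 335.0], [582.0, 396.0], [457.0, 431.0]], array([0.51038766, 0.38138848, 0.05856798]))
sq (1126, ((505.8961181640625, 182.2398681640625), (110.78404235839844, 109.90559387207031), 78.506591796875), [[441.0, 139.0], [549.0, 117.0], [571.0, 226.0], [463.0, 247.0]], array([0.50599615, 0.18271315, 0.04919865]))
board (6213, ((504.44464111328125, 282.58624267578125), (246.2364501953125, 383.2925720214844), 4.127401828765869), [[368.0, 465.0], [395.0, 83.0], [641.0, 100.0], [613.0, 483.0]], array([0.50070635, 0.28768872, 0.01844582]))
bed (2186, ((535.0748901367188, -175.7211456298828), (201.20579528808594, 127.2540283203125), 77.26480102539062), [[451.0, -260.0], [575.0, -288.0], [619.0, -92.0], [495.0, -64.0]], array([ 0.53194322, -0.17444453,  0.04499363]))
cross (1693, ((622.1939697265625, -195.45025634765625), (205.44337463378906, 70.05191040039062), 77.28157806396484), [[565.0, -288.0], [634.0, -303.0], [679.0, -103.0], [611.0, -88.0]], array([ 0.619005
[... 2075 characters left out ...]
, 51, 48, 39, 45, 45, 41, 47, 42, 44, 39, 46, 44, 46, 38, 0, 0, -4, -2]
218 [2, 38, 45, 47, 52, 46, 41, 42, 44, 44, 43, 49, 47, 53, 47, 48, 44, 46, 43, 43, 39, 42, 7, -5, 2, 3, -3]
221 [-7, 2, 36, 46, 50, 44, 47, 47, 47, 45, 46, 50, 47, 44, 49, 48, 49, 47, 49, 42, 45, 47, 6, -5, -7, -8, 3]
224 [-5, -3, 4, 7, -4, 2, 21, 49, 44, 47, 40, 44, 48, 45, 48, 49, 41, 39, 46, 46, 47, 41, 1, 0, -4, -2, -3]
227 [-1, 5, 1, 1, 0, -7, 4, 6, 4, 3, 1, 19, 47, 49, 48, 43, 34, 46, 42, 46, 51, 41, 4, 6, 3, 0, 4]
230 [0, 1, 1, 3, -4, 7, -3, 0, -2, 3, 5, -1, -1, -2, 2, -8, 23, 47, 53, 43, 47, 45, -3, -4, 3, -1, -4]
233 [0, -4, -3, -2, -5, 0, -4, -2, 6, 0, -1, -2, 3, -6, 0, 3, 2, 0, -3, -3, -6, 1, 1, -2, -1, 2, 1]
```

View pics/c.png

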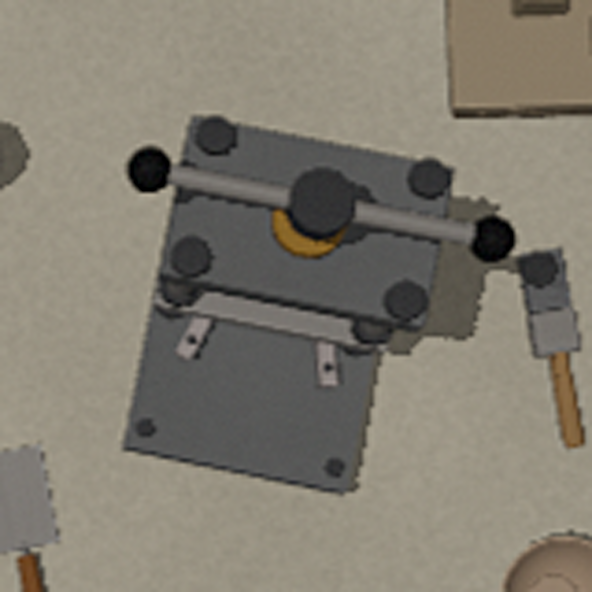

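Crop: the bed's front corners are at about (125,450) and (355,492), the platen's front edge at about y=320, and the guide mouths at (190,345) and (328,370). Press yaw is about -12.7° and nest is about (0.649,-0.201). The tool yaw already nearly matches both the mould and the press, so I'm moving above the mould.

Request:
{"fn": "jog_arm", "kwargs": {"targets": [{"tx": -0.13, "ty": -0.05}, {"tx": -0.13, "ty": -0.05}, {"tx": -0.13, "ty": -0.05}, {"tx": -0.13, "ty": -0.05}, {"tx": -0.13, "ty": -0.05}, {"tx": -0.13, "ty": -0.05}, {"tx": -0.13, "ty": -0.05}, {"tx": -0.13, "ty": -0.05}], "fingers": -1, "grip_force": 30}}

```text
invalid input
```

Request:
{"fn": "jog_arm", "kwargs": {"targets": [{"tx": -0.13, "ty": -0.05}, {"tx": -0.13, "ty": -0.05}, {"tx": -0.1, "ty": -0.05}, {"tx": -0.08, "ty": -0.03}, {"tx": 0}, {"tx": 0}, {"tx": 0}, {"tx": 0}]}}

```text
invalid input
```

```bash
cat >> h.py <<'E'
def delta(p,s=None):
    "world TCP target -> shift in tool axes, shares of 0.25 m"
    s=s or monitor.observe(); R=Rn.from_rotvec(s['orientation']); return (R.inv().apply(np.array(p)-s['tool_pos'])/.25).round(4)
E
python3 - <<'E'
from h import *
s=monitor.observe(); print(s['time_s'],s['tool_pos'],s['q'].round(2)); print(Rn.from_rotvec(s['orientation']).as_matrix().round(3))
d=cam('wrist'); cv2.imwrite('pics/w1.png',d['img']); np.savez('w1.npz',**d)
W=cloud(d); m=((W[...,2]>.048)&(W[...,2]<.075)).astype(np.uint8)
n,l,st,_=cv2.connectedComponentsWithStats(m)
for k in range(1,n):
    if st[k,4]>2000:
        P=W[l==k][:,:2].astype(np.float32)*1000; r=cv2.minAreaRect(P); print(st[k],r,cv2.boxPoints(r).round(0).tolist(),W[l==k][:,2].mean())
E
```

```text
0.1 [0.17066938 0.62690577 0.40369602] [-1.33  0.62 -0.01  1.42  0.01  1.1  -0.04]
[[-0.965  0.263 -0.001]
 [ 0.263  0.965 -0.002]
 [-0.    -0.002 -1.   ]]
```

View pics/w1.png

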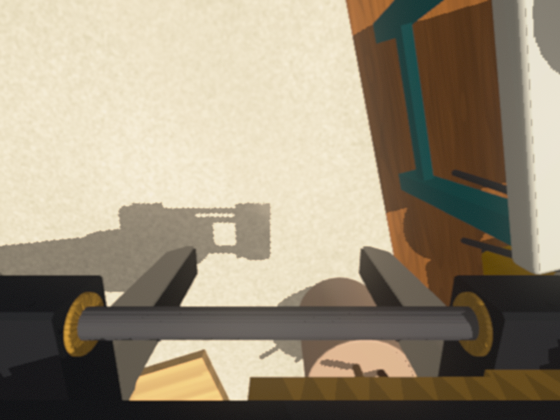

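The jog was refused, so rows need all six keys. The wrist view still shows the start place: the fingers at (170,270) and (385,270), and the table edge at right.

Request:
{"fn": "jog_arm", "kwargs": {"targets": [{"tx": -0.13, "ty": -0.05, "tz": 0, "wx": 0, "wy": 0, "wz": 0}, {"tx": -0.13, "ty": -0.05, "tz": 0, "wx": 0, "wy": 0, "wz": 0}, {"tx": -0.13, "ty": -0.05, "tz": 0, "wx": 0, "wy": 0, "wz": 0}, {"tx": -0.13, "ty": -0.05, "tz": 0, "wx": 0, "wy": 0, "wz": 0}, {"tx": -0.13, "ty": -0.05, "tz": 0, "wx": 0, "wy": 0, "wz": 0}, {"tx": -0.13, "ty": -0.05, "tz": 0, "wx": 0, "wy": 0, "wz": 0}, {"tx": -0.13, "ty": -0.05, "tz": 0, "wx": 0, "wy": 0, "wz": 0}, {"tx": -0.13, "ty": -0.05, "tz": 0, "wx": 0, "wy": 0, "wz": 0}], "fingers": -1, "grip_force": 30}}

```text
time_s: 0.82
tool_pos: [0.3965, 0.4611, 0.4045]
orientation: [-0.416, -3.114, 0.001]
force: [-0.2, 0.5, 0.1]
width: 0.093
grip_force: 0.0
```

Request:
{"fn": "jog_arm", "kwargs": {"targets": [{"tx": -0.12, "ty": -0.045, "tz": 0, "wx": 0, "wy": 0, "wz": 0}, {"tx": -0.12, "ty": -0.045, "tz": 0.05, "wx": 0, "wy": 0, "wz": 0}, {"tx": -0.12, "ty": -0.045, "tz": 0.05, "wx": 0, "wy": 0, "wz": 0}, {"tx": -0.1, "ty": -0.045, "tz": 0.05, "wx": 0, "wy": 0, "wz": 0}, {"tx": 0, "ty": 0, "tz": 0.05, "wx": 0, "wy": 0, "wz": 0}, {"tx": 0, "ty": 0, "tz": 0, "wx": 0, "wy": 0, "wz": 0}, {"tx": 0, "ty": 0, "tz": 0, "wx": 0, "wy": 0, "wz": 0}, {"tx": 0, "ty": 0, "tz": 0, "wx": 0, "wy": 0, "wz": 0}]}}

```text
time_s: 1.48
tool_pos: [0.4935, 0.3902, 0.3553]
orientation: [-0.412, -3.114, -0.002]
force: [-1.9, 0.2, 0.9]
width: 0.0928
grip_force: 0.0
```

```bash
cat > w.py <<'E'
from h import *
import sys
lo,hi=float(sys.argv[2]),float(sys.argv[3])
s=monitor.observe(); print(s['time_s'],s['tool_pos'].round(4),s['q'].round(2))
d=cam('wrist'); cv2.imwrite(f'pics/{sys.argv[1]}.png',d['img']); np.savez(f'{sys.argv[1]}.npz',**d)
W=cloud(d); m=((W[...,2]>lo)&(W[...,2]<hi)).astype(np.uint8)
n,l,st,_=cv2.connectedComponentsWithStats(m)
for k in range(1,n):
    if st[k,4]>1500:
        P=W[l==k][:,:2].astype(np.float32)*1000; r=cv2.minAreaRect(P); print(st[k],r,cv2.boxPoints(r).round(0).tolist(),W[l==k][:,2].mean())
E
python3 w.py w2 .048 .075
```

```text
1.4833 [0.4935 0.3902 0.3553] [-0.7   0.63 -0.    1.55 -0.    0.96  0.6 ]
[ 239  158   69  136 8739] ((510.67669677734375, 380.8516540527344), (60.195945739746094, 131.1458282470703), 73.83020782470703) [[439.0, 370.0], [565.0, 334.0], [582.0, 391.0], [456.0, 428.0]] 0.059150863083268154
[   5  215  131   76 2720] ((488.01397705078125, 184.02066040039062), (112.78560638427734, 76.77706146240234), 78.46613311767578) [[439.0, 136.0], [514.0, 121.0], [537.0, 232.0], [462.0, 247.0]] 0.05229700257347106
```

View pics/w2.png

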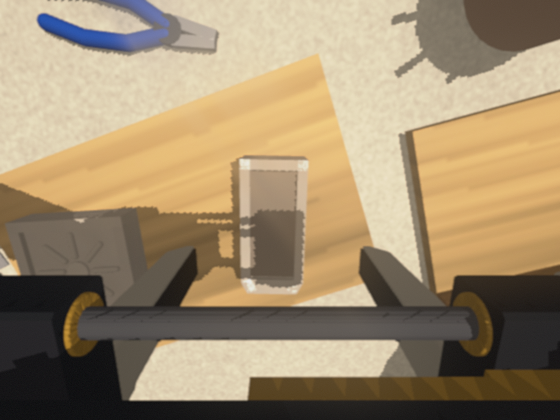

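The wrist view shows the long mould at (272,225), bevelled end at the bottom (away from the robot), between the open fingers. Its centre is (0.511,0.381), yaw -16°. I'll descend and grip 15 mm behind centre.

Request:
{"fn": "jog_arm", "kwargs": {"targets": [{"tx": -0.016, "ty": -0.016, "tz": 0.09, "wx": 0, "wy": 0, "wz": 0.003}, {"tx": 0, "ty": 0, "tz": 0.12, "wx": 0, "wy": 0, "wz": 0}, {"tx": 0, "ty": 0, "tz": 0.12, "wx": 0, "wy": 0, "wz": 0}, {"tx": 0, "ty": 0, "tz": 0.1, "wx": 0, "wy": 0, "wz": 0}, {"tx": 0, "ty": 0, "tz": 0.08, "wx": 0, "wy": 0, "wz": 0}, {"tx": 0, "ty": 0, "tz": 0.05, "wx": 0, "wy": 0, "wz": 0}, {"tx": 0, "ty": 0, "tz": 0, "wx": 0, "wy": 0, "wz": 0}, {"tx": 0, "ty": 0, "tz": 0, "wx": 0, "wy": 0, "wz": 0}]}}

```text
time_s: 2.2
tool_pos: [0.497, 0.3848, 0.2153]
orientation: [0.444, 3.11, 0.001]
force: [0.4, -0.1, -0.0]
width: 0.0932
grip_force: 0.0
```

Request:
{"fn": "jog_arm", "kwargs": {"targets": [{"tx": 0, "ty": 0, "tz": 0, "wx": 0, "wy": 0, "wz": 0}, {"tx": 0, "ty": 0, "tz": 0, "wx": 0, "wy": 0, "wz": 0}, {"tx": 0, "ty": 0, "tz": 0, "wx": 0, "wy": 0, "wz": 0}, {"tx": 0, "ty": 0, "tz": 0, "wx": 0, "wy": 0, "wz": 0}, {"tx": 0, "ty": 0, "tz": 0, "wx": 0, "wy": 0, "wz": 0}, {"tx": 0, "ty": 0, "tz": 0, "wx": 0, "wy": 0, "wz": 0}, {"tx": 0, "ty": 0, "tz": 0, "wx": 0, "wy": 0, "wz": 0}, {"tx": 0, "ty": 0, "tz": 0, "wx": 0, "wy": 0, "wz": 0}], "fingers": 0.6, "grip_force": 30}}

```text
time_s: 2.87
tool_pos: [0.4974, 0.3841, 0.2152]
orientation: [0.445, 3.109, 0.001]
force: [0.4, 1.3, 1.5]
width: 0.0595
grip_force: 30.0
```

Request:
{"fn": "jog_arm", "kwargs": {"targets": [{"tx": 0, "ty": 0, "tz": -0.02, "wx": 0, "wy": 0, "wz": 0}, {"tx": 0, "ty": 0, "tz": -0.05, "wx": 0, "wy": 0, "wz": 0}, {"tx": 0, "ty": 0, "tz": -0.08, "wx": 0, "wy": 0, "wz": 0}, {"tx": 0, "ty": 0, "tz": -0.08, "wx": 0, "wy": 0, "wz": 0}, {"tx": 0, "ty": 0, "tz": -0.08, "wx": 0, "wy": 0, "wz": 0}, {"tx": 0, "ty": 0, "tz": -0.06, "wx": 0, "wy": 0, "wz": 0}, {"tx": -0.01, "ty": -0.03, "tz": -0.03, "wx": 0, "wy": 0, "wz": 0}, {"tx": -0.02, "ty": -0.06, "tz": 0, "wx": 0, "wy": 0, "wz": 0}]}}

```text
time_s: 3.53
tool_pos: [0.4974, 0.362, 0.3168]
orientation: [0.44, 3.109, 0.007]
force: [0.4, 0.9, -4.1]
width: 0.0602
grip_force: 30.0
```

Request:
{"fn": "jog_arm", "kwargs": {"targets": [{"tx": -0.03, "ty": -0.1, "tz": 0, "wx": 0, "wy": 0, "wz": 0}, {"tx": -0.034, "ty": -0.12, "tz": 0, "wx": 0, "wy": 0, "wz": 0}, {"tx": -0.034, "ty": -0.12, "tz": 0, "wx": 0, "wy": 0, "wz": 0}, {"tx": -0.034, "ty": -0.12, "tz": 0, "wx": 0, "wy": 0, "wz": 0}, {"tx": -0.034, "ty": -0.12, "tz": 0, "wx": 0, "wy": 0, "wz": 0}, {"tx": -0.034, "ty": -0.12, "tz": 0, "wx": 0, "wy": 0, "wz": 0}, {"tx": -0.034, "ty": -0.12, "tz": 0, "wx": 0, "wy": 0, "wz": 0}, {"tx": -0.034, "ty": -0.12, "tz": 0, "wx": 0, "wy": 0, "wz": 0}]}}

```text
time_s: 4.2
tool_pos: [0.4954, 0.1134, 0.3144]
orientation: [-0.446, -3.108, 0.002]
force: [-0.1, -0.7, -5.1]
width: 0.06
grip_force: 30.0
```

Request:
{"fn": "jog_arm", "kwargs": {"targets": [{"tx": -0.034, "ty": -0.12, "tz": 0, "wx": 0, "wy": 0, "wz": 0}, {"tx": -0.034, "ty": -0.12, "tz": 0, "wx": 0, "wy": 0, "wz": -0.003}, {"tx": -0.034, "ty": -0.12, "tz": 0, "wx": 0, "wy": 0, "wz": -0.003}, {"tx": -0.034, "ty": -0.12, "tz": 0, "wx": 0, "wy": 0, "wz": -0.003}, {"tx": -0.034, "ty": -0.12, "tz": 0, "wx": 0, "wy": 0, "wz": 0}, {"tx": -0.03, "ty": -0.1, "tz": 0, "wx": 0, "wy": 0, "wz": 0}, {"tx": -0.02, "ty": -0.07, "tz": 0, "wx": 0, "wy": 0, "wz": 0}, {"tx": 0, "ty": 0, "tz": 0, "wx": 0, "wy": 0, "wz": 0}]}}

```text
time_s: 4.87
tool_pos: [0.4999, -0.0906, 0.3145]
orientation: [-0.372, -3.118, 0.008]
force: [-1.0, -0.7, -4.5]
width: 0.0599
grip_force: 30.0
```

```bash
python3 w.py w3 .035 .055
python3 - <<'E'
from h import *
s=monitor.observe();print(Rn.from_rotvec(s['orientation']).as_matrix().round(4), s['force'],s['width'])
E
```

```text
4.8667 [ 0.4999 -0.0906  0.3145] [ 0.16  0.52 -0.04  1.94  0.04  0.69  1.43]
[ 527   73   33  146 2885] ((494.3072509765625, 126.93081665039062), (14.016280174255371, 110.48409271240234), 84.2352523803711) [[439.0, 126.0], [549.0, 114.0], [550.0, 128.0], [440.0, 139.0]] 0.04520862602333986
[  65  204  148   88 9373] ((499.9228515625, -210.92276000976562), (121.09429931640625, 77.04966735839844), 77.12440490722656) [[449.0, -261.0], [524.0, -279.0], [551.0, -160.0], [476.0, -143.0]] 0.045671908541651283
[[-0.9726  0.2324 -0.0023]
 [ 0.2324  0.9726 -0.0018]
 [ 0.0018 -0.0023 -1.    ]] [ 0.37348245  0.46158281 -4.11495284] 0.059535825789019226
```

View pics/w3.png

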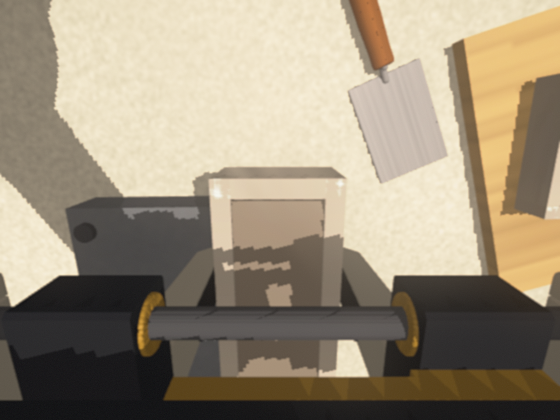

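The wrist view shows the held mould level at (277,260), with the bed's front-right corner at (75,205). That agrees with the earlier press estimate, so I'm carrying on to above the bed front and lowering.

Request:
{"fn": "jog_arm", "kwargs": {"targets": [{"tx": -0.007, "ty": -0.04, "tz": 0, "wx": 0, "wy": 0, "wz": -0.002}, {"tx": -0.009, "ty": -0.07, "tz": 0, "wx": 0, "wy": 0, "wz": 0}, {"tx": -0.009, "ty": -0.07, "tz": 0, "wx": 0, "wy": 0, "wz": 0}, {"tx": -0.009, "ty": -0.07, "tz": 0.02, "wx": 0, "wy": 0, "wz": 0}, {"tx": -0.008, "ty": -0.053, "tz": 0.04, "wx": 0, "wy": 0, "wz": 0}, {"tx": 0, "ty": 0, "tz": 0.06, "wx": 0, "wy": 0, "wz": 0}, {"tx": 0, "ty": 0, "tz": 0.06, "wx": 0, "wy": 0, "wz": 0}, {"tx": 0, "ty": 0, "tz": 0.04, "wx": 0, "wy": 0, "wz": 0}]}}

```text
time_s: 5.58
tool_pos: [0.4944, -0.1594, 0.2584]
orientation: [-0.336, -3.12, -0.002]
force: [-0.1, -0.3, -4.0]
width: 0.0601
grip_force: 30.0
```

Run:
```python
from h import *
s=monitor.observe();M=Rn.from_rotvec(s['orientation']).as_matrix();print(s['tool_pos'],M.round(4),s['q'].round(2))
print(delta([.4925,-.1667,.243]))
```

```text
[ 0.49440332 -0.15938689  0.25841419] [[-9.771e-01  2.126e-01 -3.000e-03]
 [ 2.126e-01  9.771e-01  1.600e-03]
 [ 3.300e-03  9.000e-04 -1.000e+00]] [ 0.3   0.62 -0.05  1.95  0.05  0.58  1.57]
[ 0.001  -0.0303  0.0616]
```

Request:
{"fn": "jog_arm", "kwargs": {"targets": [{"tx": 0, "ty": -0.03, "tz": 0.02, "wx": 0, "wy": 0, "wz": 0.001}, {"tx": 0, "ty": 0, "tz": 0.02, "wx": 0, "wy": 0, "wz": 0}, {"tx": 0, "ty": 0, "tz": 0.01, "wx": 0, "wy": 0, "wz": 0}, {"tx": 0, "ty": 0, "tz": 0.006, "wx": 0, "wy": 0, "wz": 0}, {"tx": 0, "ty": 0, "tz": 0.004, "wx": 0, "wy": 0, "wz": 0}, {"tx": 0, "ty": 0, "tz": 0, "wx": 0, "wy": 0, "wz": 0}, {"tx": 0, "ty": 0, "tz": 0, "wx": 0, "wy": 0, "wz": 0}, {"tx": 0, "ty": 0, "tz": 0, "wx": 0, "wy": 0, "wz": 0}]}}

```text
time_s: 6.25
tool_pos: [0.4937, -0.1678, 0.2452]
orientation: [0.347, 3.122, -0.0]
force: [-0.4, 0.1, -5.3]
width: 0.0598
grip_force: 30.0
```

Still hanging free (5 N); lowering a little more.

Request:
{"fn": "jog_arm", "kwargs": {"targets": [{"tx": 0, "ty": 0, "tz": 0.003, "wx": 0, "wy": 0, "wz": 0}, {"tx": 0, "ty": 0, "tz": 0.003, "wx": 0, "wy": 0, "wz": 0}, {"tx": 0, "ty": 0, "tz": 0.003, "wx": 0, "wy": 0, "wz": 0}, {"tx": 0, "ty": 0, "tz": 0.002, "wx": 0, "wy": 0, "wz": 0}, {"tx": 0, "ty": 0, "tz": 0, "wx": 0, "wy": 0, "wz": 0}, {"tx": 0, "ty": 0, "tz": 0, "wx": 0, "wy": 0, "wz": 0}, {"tx": 0, "ty": 0, "tz": 0, "wx": 0, "wy": 0, "wz": 0}, {"tx": 0, "ty": 0, "tz": 0, "wx": 0, "wy": 0, "wz": 0}]}}

```text
time_s: 6.92
tool_pos: [0.4935, -0.1679, 0.2422]
orientation: [0.348, 3.122, -0.0]
force: [-1.6, -0.6, -0.0]
width: 0.06
grip_force: 30.0
```

Run:
```python
from h import *
s=monitor.observe();M=Rn.from_rotvec(s['orientation']).as_matrix();print(s['tool_pos'],M.round(4),s['force'],s['moment'])
d=cam('top'); cv2.imwrite('pics/t4.png',cv2.resize(d['img'][140:280,280:430],None,fx=4,fy=4,interpolation=cv2.INTER_CUBIC))
```

```text
[ 0.49354871 -0.1678507   0.24222957] [[-9.755e-01  2.200e-01  1.000e-04]
 [ 2.200e-01  9.755e-01 -1.000e-04]
 [-1.000e-04 -0.000e+00 -1.000e+00]] [-1.56038111 -0.55280015 -0.00611188] [0.09298031 0.23396177 0.01166691]
```

View pics/t4.png

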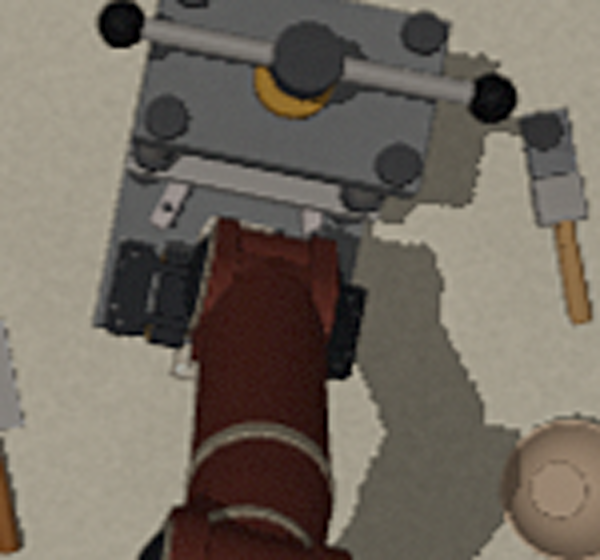

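The top crop shows the gripper holding the mould at the bed front, centred between the two guide bars at (170,205) and (312,220). The weight is off the wrist, so the mould rests on the bed. Next I'll slide it straight ahead about 30 mm while held.

Request:
{"fn": "jog_arm", "kwargs": {"targets": [{"tx": -0.015, "ty": 0, "tz": 0, "wx": 0, "wy": 0, "wz": 0}, {"tx": -0.02, "ty": 0, "tz": 0, "wx": 0, "wy": 0, "wz": 0}, {"tx": -0.02, "ty": 0, "tz": 0, "wx": 0, "wy": 0, "wz": 0}, {"tx": -0.02, "ty": 0, "tz": 0, "wx": 0, "wy": 0, "wz": 0}, {"tx": -0.02, "ty": 0, "tz": 0, "wx": 0, "wy": 0, "wz": 0}, {"tx": -0.015, "ty": 0, "tz": 0, "wx": 0, "wy": 0, "wz": 0}, {"tx": -0.01, "ty": 0, "tz": 0, "wx": 0, "wy": 0, "wz": 0}, {"tx": 0, "ty": 0, "tz": 0, "wx": 0, "wy": 0, "wz": 0}]}}

```text
time_s: 7.63
tool_pos: [0.5236, -0.1745, 0.2422]
orientation: [0.347, 3.121, -0.0]
force: [-3.2, 1.0, 4.2]
width: 0.0597
grip_force: 30.0
```

Request:
{"fn": "jog_arm", "kwargs": {"targets": [{"tx": 0, "ty": 0, "tz": 0, "wx": 0, "wy": 0, "wz": 0}, {"tx": 0, "ty": 0, "tz": 0, "wx": 0, "wy": 0, "wz": 0}, {"tx": 0, "ty": 0, "tz": 0, "wx": 0, "wy": 0, "wz": 0}, {"tx": 0, "ty": 0, "tz": 0, "wx": 0, "wy": 0, "wz": 0}, {"tx": 0, "ty": 0, "tz": 0, "wx": 0, "wy": 0, "wz": 0}, {"tx": 0, "ty": 0, "tz": 0, "wx": 0, "wy": 0, "wz": 0}, {"tx": 0, "ty": 0, "tz": 0, "wx": 0, "wy": 0, "wz": 0}, {"tx": 0, "ty": 0, "tz": 0, "wx": 0, "wy": 0, "wz": 0}], "fingers": -1}}

```text
time_s: 8.3
tool_pos: [0.5229, -0.1745, 0.242]
orientation: [0.348, 3.122, -0.0]
force: [0.2, -0.2, -0.1]
width: 0.093
grip_force: 0.0
```

Request:
{"fn": "jog_arm", "kwargs": {"targets": [{"tx": 0, "ty": 0, "tz": -0.04, "wx": 0, "wy": 0, "wz": 0}, {"tx": 0, "ty": 0, "tz": -0.12, "wx": 0, "wy": 0, "wz": 0}, {"tx": 0, "ty": 0, "tz": -0.12, "wx": 0, "wy": 0, "wz": 0}, {"tx": 0.08, "ty": 0, "tz": -0.02, "wx": 0, "wy": 0, "wz": 0}, {"tx": 0.12, "ty": 0, "tz": 0, "wx": 0, "wy": 0, "wz": 0}, {"tx": 0.12, "ty": 0, "tz": 0, "wx": 0, "wy": 0, "wz": 0}, {"tx": 0.1, "ty": 0, "tz": 0, "wx": 0, "wy": 0, "wz": 0}, {"tx": 0.07, "ty": 0, "tz": 0, "wx": 0, "wy": 0, "wz": 0}]}}

```text
time_s: 8.97
tool_pos: [0.4008, -0.147, 0.3178]
orientation: [-0.348, -3.121, 0.0]
force: [0.7, -0.2, -0.4]
width: 0.093
grip_force: 0.0
```

Request:
{"fn": "jog_arm", "kwargs": {"targets": [{"tx": 0, "ty": 0, "tz": 0, "wx": 0, "wy": -0.009, "wz": 0}, {"tx": 0, "ty": 0, "tz": 0, "wx": 0, "wy": -0.009, "wz": 0}, {"tx": 0, "ty": 0, "tz": 0, "wx": 0, "wy": -0.009, "wz": 0}, {"tx": 0, "ty": 0, "tz": 0, "wx": 0, "wy": -0.009, "wz": 0}, {"tx": 0, "ty": 0, "tz": 0, "wx": 0, "wy": -0.006, "wz": 0}, {"tx": 0, "ty": 0, "tz": 0, "wx": 0, "wy": 0, "wz": 0}, {"tx": 0, "ty": 0, "tz": 0, "wx": 0, "wy": 0, "wz": 0}, {"tx": 0, "ty": 0, "tz": 0, "wx": 0, "wy": 0, "wz": 0}], "fingers": 0.46}}

```text
time_s: 9.63
tool_pos: [0.4035, -0.1475, 0.3174]
orientation: [0.319, 2.861, -0.042]
force: [-0.2, 0.6, -0.2]
width: 0.0443
grip_force: 0.0
```

```bash
cat > st.py <<'E'
from h import *
X=np.array([.9753,-.2207,0]);Y=np.array([.2207,.9753,0]);N=np.array([.6485,-.202,.066])
def st():
    s=monitor.observe();M=Rn.from_rotvec(s['orientation']).as_matrix();tip=s['tool_pos']+M[:,2]*.1861
    t=tip-N; print('t',s['time_s'],'TCP',s['tool_pos'].round(4),'q',s['q'].round(2),'tip nest',(t@X*1000).round(1),(t@Y*1000).round(1),'tip z',tip[2].round(4),'w',s['width'].round(4))
    z=M[:,2];print('tilt',np.degrees(np.arctan2(z@X,-z[2])).round(2),'side',np.degrees(np.arctan2(z@Y,-z[2])).round(2),'yawerr',np.degrees(np.arcsin(M[:,1]@X)).round(2),'F nest',(s['force']@X).round(1),(s['force']@Y).round(1),s['force'][2].round(1))
    return s,M,tip
def go(x,y,z):  # shift for the tip to nest x,y (mm) and world z (mm)
    s,M,tip=st(); g=N*[1,1,0]+X*x/1e3+Y*y/1e3+[0,0,z/1e3]; print('shift',(M.T@(g-tip)/.25).round(4), 'per-x-10mm',(M.T@X*.01/.25).round(4))
if __name__=='__main__':
    import sys; go(*map(float,sys.argv[1:4]))
E
python3 st.py -200 0 60; python3 w.py w5 .07 .1
```

```text
9.6333 [ 0.4035 -0.1475  0.3174] [ 0.37  0.38 -0.08  2.22  0.04  0.27  1.61]
[ 238  227   80   79 5852] ((507.1793212890625, -170.8401641845703), (60.13428497314453, 72.48983764648438), 77.3919677734375) [[465.0, -192.0], [536.0, -208.0], [549.0, -149.0], [478.0, -134.0]] 0.08497907745694618Traceback (most recent call last):
  File "st.py", line 11, in <module>
    import sys; go(*map(float,sys.argv[1:4]))
                ~~^^^^^^^^^^^^^^^^^^^^^^^^^^^
  File "st.py", line 9, in go
    s,M,tip=st(); g=N*[1,1,0]+X*x/1e3+Y*y/1e3+[0,0,z/1e3]; print('shift',(M.T@(g-tip)/.25).round(4), 'per-x-10mm',(M.T@X*.01/.25).round(4))
            ~~^^
  File "st.py", line 5, in st
    t=tip-N; print('t',s['time_s'],'TCP',s['tool_pos'].round(4),'q',s['q'].round(2),'tip nest',(t@X*1000).round(1),(t@Y*1000).round(1),'tip z',tip[2].round(4),'w',s['width'].round(4))
                                                                                                                                                                   ^^^^^^^^^^^^^^^^
AttributeError: 'float' object has no attribute 'round'
```

View pics/w5.png

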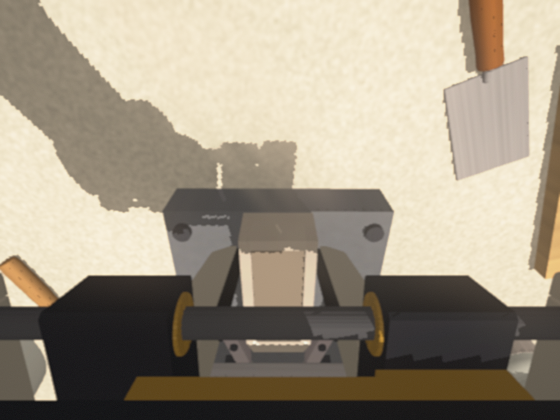

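The wrist view shows the mould on the bed centre line, with its square end at about (278,250) and its nose entering between the guide bars at (235,345) and (318,345). Its tail is at nest x ≈ -180.

```bash
sed -i "s/s\['width'\].round(4)/round(float(s['width']),4)/" st.py; python3 st.py -203 0 60
```

```text
t 9.6833 TCP [ 0.4036 -0.1475  0.3173] q [ 0.36  0.38 -0.08  2.22  0.04  0.27  1.61] tip nest -202.4 -0.9 tip z 0.1377 w 0.0402
tilt 15.12 side 0.01 yawerr -0.05 F nest 0.3 0.4 -0.7
shift [0.0834 0.0037 0.2992] per-x-10mm [-0.0386 -0.      0.0104]
```

Request:
{"fn": "jog_arm", "kwargs": {"targets": [{"tx": 0.01, "ty": 0.004, "tz": 0.035, "wx": 0, "wy": 0, "wz": 0}, {"tx": 0.018, "ty": 0, "tz": 0.06, "wx": 0, "wy": 0, "wz": 0}, {"tx": 0.018, "ty": 0, "tz": 0.06, "wx": 0, "wy": 0, "wz": 0}, {"tx": 0.018, "ty": 0, "tz": 0.06, "wx": 0, "wy": 0, "wz": 0}, {"tx": 0.013, "ty": 0, "tz": 0.05, "wx": 0, "wy": 0, "wz": 0}, {"tx": 0.006, "ty": 0, "tz": 0.03, "wx": 0, "wy": 0, "wz": 0}, {"tx": 0, "ty": 0, "tz": 0, "wx": 0, "wy": 0, "wz": 0}, {"tx": 0, "ty": 0, "tz": 0, "wx": 0, "wy": 0, "wz": 0}]}}

```text
time_s: 10.35
tool_pos: [0.4031, -0.1464, 0.2403]
orientation: [0.318, 2.862, -0.042]
force: [0.1, 0.7, -0.1]
width: 0.0255
grip_force: 0.0
```

```bash
python3 st.py -186 0 60
```

```text
t 10.35 TCP [ 0.4031 -0.1464  0.2403] q [ 0.33  0.55 -0.04  2.3   0.05  0.03  1.6 ] tip nest -203.2 0.1 tip z 0.0606 w 0.0255
tilt 15.09 side 0.01 yawerr -0.05 F nest -0.1 0.7 -0.1
shift [-0.0658 -0.0005  0.0204] per-x-10mm [-0.0386 -0.      0.0104]
```

Request:
{"fn": "jog_arm", "kwargs": {"targets": [{"tx": -0.0116, "ty": 0, "tz": 0.0031, "wx": 0, "wy": 0, "wz": 0}, {"tx": -0.0116, "ty": 0, "tz": 0.0031, "wx": 0, "wy": 0, "wz": 0}, {"tx": -0.0116, "ty": 0, "tz": 0.0031, "wx": 0, "wy": 0, "wz": 0}, {"tx": -0.0077, "ty": 0, "tz": 0.0021, "wx": 0, "wy": 0, "wz": 0}, {"tx": -0.0077, "ty": 0, "tz": 0.0021, "wx": 0, "wy": 0, "wz": 0}, {"tx": -0.0077, "ty": 0, "tz": 0.0021, "wx": 0, "wy": 0, "wz": 0}, {"tx": -0.0077, "ty": 0, "tz": 0.0021, "wx": 0, "wy": 0, "wz": 0}, {"tx": -0.0077, "ty": 0, "tz": 0.0021, "wx": 0, "wy": 0, "wz": 0}]}}

```text
time_s: 11.02
tool_pos: [0.4201, -0.1502, 0.2401]
orientation: [0.319, 2.866, -0.042]
force: [-3.9, 0.6, 2.6]
width: 0.0255
grip_force: 1.8
```

Request:
{"fn": "jog_arm", "kwargs": {"targets": [{"tx": -0.0116, "ty": 0, "tz": 0.0031, "wx": 0, "wy": 0, "wz": 0}, {"tx": -0.0116, "ty": 0, "tz": 0.0031, "wx": 0, "wy": 0, "wz": 0}, {"tx": -0.0116, "ty": 0, "tz": 0.0031, "wx": 0, "wy": 0, "wz": 0}, {"tx": -0.0116, "ty": 0, "tz": 0.0031, "wx": 0, "wy": 0, "wz": 0}, {"tx": -0.0116, "ty": 0, "tz": 0.0031, "wx": 0, "wy": 0, "wz": 0}, {"tx": -0.0116, "ty": 0, "tz": 0.0031, "wx": 0, "wy": 0, "wz": 0}, {"tx": -0.0116, "ty": 0, "tz": 0.0031, "wx": 0, "wy": 0, "wz": 0}, {"tx": -0.0116, "ty": 0, "tz": 0.0031, "wx": 0, "wy": 0, "wz": 0}]}}

```text
time_s: 11.68
tool_pos: [0.445, -0.1559, 0.2404]
orientation: [0.319, 2.862, -0.042]
force: [-1.1, 1.0, -1.1]
width: 0.0251
grip_force: 0.9
```

```bash
python3 st.py -110 0 60
```

```text
t 11.6833 TCP [ 0.445  -0.1559  0.2404] q [ 0.33  0.58 -0.04  2.19  0.05  0.11  1.59] tip nest -160.1 0.1 tip z 0.0607 w 0.0251
tilt 15.11 side 0.01 yawerr -0.04 F nest -1.3 0.7 -1.1
shift [-0.1928 -0.0005  0.055 ] per-x-10mm [-0.0386 -0.      0.0104]
```

Request:
{"fn": "jog_arm", "kwargs": {"targets": [{"tx": -0.0116, "ty": 0, "tz": 0.0031, "wx": 0, "wy": 0, "wz": 0}, {"tx": -0.0116, "ty": 0, "tz": 0.0031, "wx": 0, "wy": 0, "wz": 0}, {"tx": -0.0116, "ty": 0, "tz": 0.0031, "wx": 0, "wy": 0, "wz": 0}, {"tx": -0.0116, "ty": 0, "tz": 0.0031, "wx": 0, "wy": 0, "wz": 0}, {"tx": -0.0116, "ty": 0, "tz": 0.0031, "wx": 0, "wy": 0, "wz": 0}, {"tx": -0.0116, "ty": 0, "tz": 0.0031, "wx": 0, "wy": 0, "wz": 0}, {"tx": -0.0116, "ty": 0, "tz": 0.0031, "wx": 0, "wy": 0, "wz": 0}, {"tx": -0.0116, "ty": 0, "tz": 0.0031, "wx": 0, "wy": 0, "wz": 0}]}}

```text
time_s: 12.35
tool_pos: [0.4684, -0.1612, 0.2405]
orientation: [0.319, 2.861, -0.042]
force: [-1.3, 0.3, -1.8]
width: 0.0251
grip_force: 0.9
```

Request:
{"fn": "jog_arm", "kwargs": {"targets": [{"tx": -0.0077, "ty": 0, "tz": 0.0021, "wx": 0, "wy": 0, "wz": 0}, {"tx": -0.0077, "ty": 0, "tz": 0.0021, "wx": 0, "wy": 0, "wz": 0}, {"tx": -0.0077, "ty": 0, "tz": 0.0021, "wx": 0, "wy": 0, "wz": 0}, {"tx": -0.0077, "ty": 0, "tz": 0.0021, "wx": 0, "wy": 0, "wz": 0}, {"tx": -0.0077, "ty": 0, "tz": 0.0021, "wx": 0, "wy": 0, "wz": 0}, {"tx": -0.0077, "ty": 0, "tz": 0.0021, "wx": 0, "wy": 0, "wz": 0}, {"tx": -0.0077, "ty": 0, "tz": 0.0021, "wx": 0, "wy": 0, "wz": 0}, {"tx": -0.0077, "ty": 0, "tz": 0.0021, "wx": 0, "wy": 0, "wz": 0}]}}

```text
time_s: 13.02
tool_pos: [0.4839, -0.1647, 0.2405]
orientation: [0.319, 2.861, -0.042]
force: [-2.3, -0.1, -1.1]
width: 0.0252
grip_force: 1.1
```

```bash
python3 st.py -110 0 60
```

```text
t 13.0167 TCP [ 0.4839 -0.1647  0.2405] q [ 0.32  0.62 -0.04  2.08  0.05  0.18  1.59] tip nest -120.3 0.1 tip z 0.0608 w 0.0252
tilt 15.11 side 0.01 yawerr -0.04 F nest -2.2 -0.6 -1.1
shift [-0.0388 -0.0004  0.014 ] per-x-10mm [-0.0386 -0.      0.0104]
```

Request:
{"fn": "jog_arm", "kwargs": {"targets": [{"tx": 0.031, "ty": 0, "tz": -0.0083, "wx": 0, "wy": 0, "wz": 0}, {"tx": 0.031, "ty": 0, "tz": -0.0083, "wx": 0, "wy": 0, "wz": 0}, {"tx": 0.031, "ty": 0, "tz": -0.0083, "wx": 0, "wy": 0, "wz": 0}, {"tx": 0, "ty": 0, "tz": 0, "wx": 0, "wy": -0.0056, "wz": 0}, {"tx": 0, "ty": 0, "tz": 0, "wx": 0, "wy": -0.0056, "wz": 0}, {"tx": 0, "ty": 0, "tz": 0, "wx": 0, "wy": -0.0056, "wz": 0}, {"tx": 0, "ty": 0, "tz": 0, "wx": 0, "wy": 0, "wz": 0}, {"tx": 0, "ty": 0, "tz": 0, "wx": 0, "wy": 0, "wz": 0}]}}

```text
time_s: 13.68
tool_pos: [0.4624, -0.1603, 0.2438]
orientation: [0.307, 2.761, -0.056]
force: [-0.4, -0.0, 0.1]
width: 0.0253
grip_force: 0.0
```

```bash
python3 st.py -123 0 59
```

```text
t 13.6833 TCP [ 0.4624 -0.1603  0.2438] q [ 0.33  0.59 -0.05  2.18  0.06  0.01  1.59] tip nest -124.2 -0.3 tip z 0.07 w 0.0253
tilt 20.95 side 0.04 yawerr -0.05 F nest -0.4 -0.1 0.1
shift [0.0112 0.001  0.0427] per-x-10mm [-0.0374 -0.      0.0143]
```

Request:
{"fn": "jog_arm", "kwargs": {"targets": [{"tx": 0, "ty": 0, "tz": 0, "wx": 0, "wy": 0.0056, "wz": 0}, {"tx": -0.0076, "ty": 0, "tz": 0.0026, "wx": 0, "wy": 0, "wz": 0}, {"tx": -0.0037, "ty": 0, "tz": 0.014, "wx": 0, "wy": 0, "wz": 0}, {"tx": -0.0037, "ty": 0, "tz": 0.014, "wx": 0, "wy": 0, "wz": 0}, {"tx": -0.0076, "ty": 0, "tz": 0.0026, "wx": 0, "wy": 0, "wz": 0}, {"tx": 0, "ty": 0, "tz": 0, "wx": 0, "wy": 0, "wz": 0}, {"tx": 0, "ty": 0, "tz": 0, "wx": 0, "wy": 0, "wz": 0}, {"tx": 0, "ty": 0, "tz": 0, "wx": 0, "wy": 0, "wz": 0}]}}

```text
time_s: 14.35
tool_pos: [0.4704, -0.162, 0.2373]
orientation: [0.311, 2.797, -0.051]
force: [-0.6, 0.2, -0.7]
width: 0.0253
grip_force: 0.0
```

```bash
python3 st.py -112 0 61
```

```text
t 14.35 TCP [ 0.4704 -0.162   0.2373] q [ 0.33  0.61 -0.05  2.15  0.06  0.06  1.59] tip nest -122.3 -0.2 tip z 0.0612 w 0.0253
tilt 18.86 side 0.05 yawerr -0.06 F nest -0.6 0.0 -0.7
shift [-0.0388  0.0007  0.0143] per-x-10mm [-0.0378 -0.      0.0129]
```

Request:
{"fn": "jog_arm", "kwargs": {"targets": [{"tx": -0.0076, "ty": 0, "tz": 0.0026, "wx": 0, "wy": 0, "wz": 0}, {"tx": -0.0076, "ty": 0, "tz": 0.0026, "wx": 0, "wy": 0, "wz": 0}, {"tx": -0.0076, "ty": 0, "tz": 0.0026, "wx": 0, "wy": 0, "wz": 0}, {"tx": -0.0076, "ty": 0, "tz": 0.0026, "wx": 0, "wy": 0, "wz": 0}, {"tx": -0.0076, "ty": 0, "tz": 0.0026, "wx": 0, "wy": 0, "wz": 0}, {"tx": -0.0076, "ty": 0, "tz": 0.0026, "wx": 0, "wy": 0, "wz": 0}, {"tx": -0.0076, "ty": 0, "tz": 0.0026, "wx": 0, "wy": 0, "wz": 0}, {"tx": -0.0076, "ty": 0, "tz": 0.0026, "wx": 0, "wy": 0, "wz": 0}]}}

```text
time_s: 15.02
tool_pos: [0.4863, -0.1656, 0.2372]
orientation: [0.311, 2.797, -0.051]
force: [-2.9, 1.9, -1.3]
width: 0.025
grip_force: 1.0
```

Request:
{"fn": "jog_arm", "kwargs": {"targets": [{"tx": -0.0057, "ty": 0, "tz": 0.0019, "wx": 0, "wy": 0, "wz": 0}, {"tx": -0.0057, "ty": 0, "tz": 0.0019, "wx": 0, "wy": 0, "wz": 0}, {"tx": -0.0057, "ty": 0, "tz": 0.0019, "wx": 0, "wy": 0, "wz": 0}, {"tx": -0.0057, "ty": 0, "tz": 0.0019, "wx": 0, "wy": 0, "wz": 0}, {"tx": -0.0057, "ty": 0, "tz": 0.0019, "wx": 0, "wy": 0, "wz": 0}, {"tx": -0.0057, "ty": 0, "tz": 0.0019, "wx": 0, "wy": 0, "wz": 0}, {"tx": -0.0057, "ty": 0, "tz": 0.0019, "wx": 0, "wy": 0, "wz": 0}, {"tx": -0.0057, "ty": 0, "tz": 0.0019, "wx": 0, "wy": 0, "wz": 0}]}}

```text
time_s: 15.68
tool_pos: [0.4954, -0.1678, 0.2371]
orientation: [0.313, 2.804, -0.05]
force: [-4.6, 0.6, 0.9]
width: 0.0251
grip_force: 2.6
```

```bash
python3 st.py -72 0 61
```

```text
t 15.6833 TCP [ 0.4954 -0.1678  0.2371] q [ 0.32  0.63 -0.05  2.08  0.05  0.12  1.58] tip nest -98.1 -0.3 tip z 0.0605 w 0.0251
tilt 18.43 side 0.04 yawerr -0.03 F nest -4.6 -0.4 0.9
shift [-0.0995  0.0012  0.0311] per-x-10mm [-0.0379 -0.      0.0126]
```

Request:
{"fn": "jog_arm", "kwargs": {"targets": [{"tx": -0.0057, "ty": 0, "tz": 0.0019, "wx": 0, "wy": 0, "wz": 0}, {"tx": -0.0057, "ty": 0, "tz": 0.0019, "wx": 0, "wy": 0, "wz": 0}, {"tx": -0.0057, "ty": 0, "tz": 0.0019, "wx": 0, "wy": 0, "wz": 0}, {"tx": -0.0057, "ty": 0, "tz": 0.0019, "wx": 0, "wy": 0, "wz": 0}, {"tx": -0.0057, "ty": 0, "tz": 0.0019, "wx": 0, "wy": 0, "wz": 0}, {"tx": -0.0057, "ty": 0, "tz": 0.0019, "wx": 0, "wy": 0, "wz": 0}, {"tx": -0.0057, "ty": 0, "tz": 0.0019, "wx": 0, "wy": 0, "wz": 0}, {"tx": -0.0057, "ty": 0, "tz": 0.0019, "wx": 0, "wy": 0, "wz": 0}]}}

```text
time_s: 16.35
tool_pos: [0.5099, -0.1709, 0.2376]
orientation: [0.311, 2.796, -0.051]
force: [-2.0, 0.6, -1.5]
width: 0.0253
grip_force: 0.8
```

```bash
python3 st.py -72 0 61
```

```text
t 16.35 TCP [ 0.5099 -0.1709  0.2376] q [ 0.32  0.64 -0.05  2.04  0.05  0.13  1.58] tip nest -81.8 -0.1 tip z 0.0616 w 0.0253
tilt 18.89 side 0.05 yawerr -0.06 F nest -2.1 0.1 -1.5
shift [-0.0364  0.0005  0.0148] per-x-10mm [-0.0378 -0.      0.013 ]
```

Request:
{"fn": "jog_arm", "kwargs": {"targets": [{"tx": -0.0038, "ty": 0, "tz": 0.0013, "wx": 0, "wy": 0, "wz": 0}, {"tx": -0.0038, "ty": 0, "tz": 0.0013, "wx": 0, "wy": 0, "wz": 0}, {"tx": -0.0038, "ty": 0, "tz": 0.0013, "wx": 0, "wy": 0, "wz": 0}, {"tx": -0.0038, "ty": 0, "tz": 0.0013, "wx": 0, "wy": 0, "wz": 0}, {"tx": -0.0038, "ty": 0, "tz": 0.0013, "wx": 0, "wy": 0, "wz": 0}, {"tx": -0.0038, "ty": 0, "tz": 0.0013, "wx": 0, "wy": 0, "wz": 0}, {"tx": -0.0038, "ty": 0, "tz": 0.0013, "wx": 0, "wy": 0, "wz": 0}, {"tx": 0, "ty": 0, "tz": 0, "wx": 0, "wy": 0, "wz": 0}]}}

```text
time_s: 17.02
tool_pos: [0.5166, -0.1724, 0.2376]
orientation: [0.311, 2.796, -0.051]
force: [-2.2, 1.2, -1.2]
width: 0.0254
grip_force: 0.7
```

```bash
python3 st.py -72 0 61
```

```text
t 17.0167 TCP [ 0.5166 -0.1724  0.2376] q [ 0.32  0.65 -0.05  2.02  0.05  0.15  1.58] tip nest -74.9 -0.1 tip z 0.0616 w 0.0254
tilt 18.88 side 0.05 yawerr -0.06 F nest -2.4 0.7 -1.2
shift [-0.0103  0.0005  0.0059] per-x-10mm [-0.0378 -0.      0.0129]
```

Request:
{"fn": "jog_arm", "kwargs": {"targets": [{"tx": -0.0019, "ty": 0, "tz": 0.0006, "wx": 0, "wy": 0, "wz": 0}, {"tx": -0.0019, "ty": 0, "tz": 0.0006, "wx": 0, "wy": 0, "wz": 0}, {"tx": -0.0019, "ty": 0, "tz": 0.0006, "wx": 0, "wy": 0, "wz": 0}, {"tx": -0.0019, "ty": 0, "tz": 0.0006, "wx": 0, "wy": 0, "wz": 0}, {"tx": -0.0019, "ty": 0, "tz": 0.0006, "wx": 0, "wy": 0, "wz": 0}, {"tx": -0.0019, "ty": 0, "tz": 0.0006, "wx": 0, "wy": 0, "wz": 0}, {"tx": -0.0019, "ty": 0, "tz": 0.0006, "wx": 0, "wy": 0, "wz": 0}, {"tx": 0, "ty": 0, "tz": 0, "wx": 0, "wy": 0, "wz": 0}]}}

```text
time_s: 17.68
tool_pos: [0.518, -0.1728, 0.2375]
orientation: [0.312, 2.802, -0.05]
force: [-8.0, 2.3, 5.4]
width: 0.0251
grip_force: 4.1
```

The push is going solid right where home should be. One more small press to confirm.

Request:
{"fn": "jog_arm", "kwargs": {"targets": [{"tx": -0.0019, "ty": 0, "tz": 0.0006, "wx": 0, "wy": 0, "wz": 0}, {"tx": -0.0019, "ty": 0, "tz": 0.0006, "wx": 0, "wy": 0, "wz": 0}, {"tx": -0.0019, "ty": 0, "tz": 0.0006, "wx": 0, "wy": 0, "wz": 0}, {"tx": -0.0019, "ty": 0, "tz": 0.0006, "wx": 0, "wy": 0, "wz": 0}, {"tx": 0, "ty": 0, "tz": 0, "wx": 0, "wy": 0, "wz": 0}, {"tx": 0, "ty": 0, "tz": 0, "wx": 0, "wy": 0, "wz": 0}, {"tx": 0, "ty": 0, "tz": 0, "wx": 0, "wy": 0, "wz": 0}, {"tx": 0, "ty": 0, "tz": 0, "wx": 0, "wy": 0, "wz": 0}]}}

```text
time_s: 18.35
tool_pos: [0.5188, -0.1729, 0.2373]
orientation: [0.312, 2.806, -0.05]
force: [-10.8, 1.4, 8.4]
width: 0.0252
grip_force: 5.6
```

```bash
python3 st.py -72 0 61
```

```text
t 18.35 TCP [ 0.5188 -0.1729  0.2373] q [ 0.32  0.65 -0.05  2.01  0.05  0.16  1.58] tip nest -74.4 -0.1 tip z 0.0606 w 0.0252
tilt 18.34 side 0.05 yawerr -0.05 F nest -10.9 -1.0 8.4
shift [-0.0096  0.0005  0.0016] per-x-10mm [-0.038  -0.      0.0126]
```

Request:
{"fn": "jog_arm", "kwargs": {"targets": [{"tx": -0.0019, "ty": 0, "tz": 0.0006, "wx": 0, "wy": 0, "wz": 0}, {"tx": -0.0019, "ty": 0, "tz": 0.0006, "wx": 0, "wy": 0, "wz": 0}, {"tx": -0.0019, "ty": 0, "tz": 0.0006, "wx": 0, "wy": 0, "wz": 0}, {"tx": -0.0019, "ty": 0, "tz": 0.0006, "wx": 0, "wy": 0, "wz": 0}, {"tx": -0.0019, "ty": 0, "tz": 0.0006, "wx": 0, "wy": 0, "wz": 0}, {"tx": -0.0019, "ty": 0, "tz": 0.0006, "wx": 0, "wy": 0, "wz": 0}, {"tx": 0, "ty": 0, "tz": 0, "wx": 0, "wy": 0, "wz": 0}, {"tx": 0, "ty": 0, "tz": 0, "wx": 0, "wy": 0, "wz": 0}]}}

```text
time_s: 19.02
tool_pos: [0.5199, -0.1732, 0.2367]
orientation: [0.313, 2.812, -0.049]
force: [-15.0, 3.9, 9.7]
width: 0.0252
grip_force: 7.6
```

```bash
python3 st.py -72 0 61
```

```text
t 19.0167 TCP [ 0.5199 -0.1732  0.2367] q [ 0.32  0.65 -0.05  2.01  0.05  0.17  1.58] tip nest -74.3 -0.2 tip z 0.0597 w 0.0252
tilt 17.99 side 0.05 yawerr -0.03 F nest -15.5 0.5 9.7
shift [-0.0104  0.0007 -0.0021] per-x-10mm [-0.038  -0.      0.0124]
```

Solid at home: 15 N with no further travel. Backing away straight, then up, to look.

Request:
{"fn": "jog_arm", "kwargs": {"targets": [{"tx": 0.02, "ty": 0, "tz": -0.0066, "wx": 0, "wy": 0, "wz": 0}, {"tx": 0.04, "ty": 0, "tz": -0.014, "wx": 0, "wy": 0, "wz": 0}, {"tx": 0.06, "ty": 0, "tz": -0.021, "wx": 0, "wy": 0, "wz": 0}, {"tx": 0.05, "ty": 0, "tz": -0.05, "wx": 0, "wy": 0, "wz": 0}, {"tx": 0.03, "ty": 0, "tz": -0.12, "wx": 0, "wy": 0, "wz": 0}, {"tx": 0.02, "ty": 0, "tz": -0.12, "wx": 0, "wy": 0, "wz": 0}, {"tx": 0.02, "ty": 0, "tz": -0.12, "wx": 0, "wy": 0, "wz": 0}, {"tx": 0.02, "ty": 0, "tz": -0.08, "wx": 0, "wy": 0, "wz": 0}]}}

```text
time_s: 19.68
tool_pos: [0.4233, -0.1514, 0.3455]
orientation: [0.31, 2.789, -0.053]
force: [-0.2, -0.6, 0.0]
width: 0.0254
grip_force: 0.0
```

```bash
python3 st.py -120 0 150; python3 w.py w6 .078 .096
python3 - <<'E'
from h import *
d=cam('top'); a=cv2.resize(d['img'][130:260,290:420],(400,400),interpolation=cv2.INTER_CUBIC)
b=cv2.resize(cv2.imread('pics/w6.png')[150:420,140:420],(400,386)); b=cv2.copyMakeBorder(b,0,14,0,0,cv2.BORDER_CONSTANT)
cv2.imwrite('pics/f.png',np.hstack([a,b]))
d=dict(np.load('w6.npz'));W=cloud(d);X=np.array([.9753,-.2207,0]);Y=np.array([.2207,.9753,0]);N=np.array([.6485,-.202,0])
x=(W-N)@X*1000;y=(W-N)@Y*1000;z=W[...,2]*1000
for lo,hi in ((82,92),(60,80)):
    m=(z>lo)&(z<hi)&(abs(y)<28)&(x>-120)&(x<0); print(lo,m.sum(),np.percentile(x[m],[0,5,50,95,100]).round(1) if m.any() else '')
m=(abs(y)<60)&(x>-75)&(x<-40)&(z>120)&(z<140);print(m.sum(),np.percentile(x[m],[0,5,50]) if m.any() else '')
E
```

```text
t 19.6833 TCP [ 0.4233 -0.1514  0.3455] q [ 0.38  0.35 -0.1   2.17  0.04  0.29  1.6 ] tip nest -169.2 -0.3 tip z 0.1698 w 0.0254
tilt 19.3 side 0.02 yawerr -0.07 F nest -0.1 -0.7 0.0
shift [-0.1597  0.0011  0.1399] per-x-10mm [-0.0377 -0.      0.0132]
19.6833 [ 0.4233 -0.1514  0.3455] [ 0.38  0.35 -0.1   2.17  0.04  0.29  1.6 ]
82 1052 [-67.3 -66.2 -52.7 -38.4 -35.9]
60 613 [-67.3 -66.7 -65.9 -65.  -64.4]
0
```

View pics/f.png

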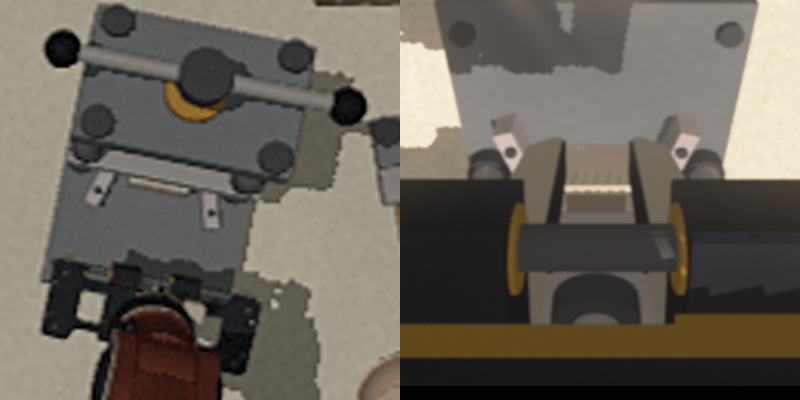

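The left view shows the mould under the platen, with only its square end visible at (160,185). The right view shows it square between the guide bars. Its tail face measures -65.9 mm against -65 mm at home, within calibration error, and the gripper is clear. Handing in.

```bash
python3 -c "
from h import *
print(workorder.finish_job())"
```

```text
the job is handed in; nothing more can be done
None
```

The mould sits fully home against the end stop under the platen: it held solid at a 15 N push, its square end measures within 1 mm of home, and I handed the job in after about 20 s of robot time with the gripper clear of everything.

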